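# Close up the board case: flap down, then cover

## Task

Close up the black carrying case by pushing with the fingertips: first fold the upright yellow inner flap down flat over the boards while the blue cover stays open, then swing the blue cover fully shut over it, gently and without slamming it. Nothing needs to be gripped or lifted; leave the boards and sensor in the case and everything on the bench where they are.

Things in the scene. Friction and masses are not known exactly. Their poses are not given: they have to be found in the camera images.
- case: black carrying case, fixed to the bench, open on top: outside 190 mm along its x, 160 mm along its y, 60 mm high, walls 5 mm. Origin: centre of its underside, on the bench. x points roughly away from the robot (turned up to 0.4 rad about vertical), y roughly to the robot's left, z up. Its near (-x) wall carries the yellow flap, its left (+y) wall the blue cover
- flap (a joint): angle of the yellow inner flap, rad: 0 = folded down flat over the boards (stop), 1.57 = straight up; starts at 1.3 to 1.7. Plate 125 mm from hinge to free edge, 136 mm wide, 5 mm thick, 60 g. It folds away from the robot (towards case +x) and down. Hinge friction 0.07 N m holds it at any angle; about 1 N at the free edge moves it. While it stands up it blocks the cover
- cover (a joint): angle of the blue outer cover, rad: 0 = shut on the rim (stop), 1.57 = straight up; starts at 1.62 to 1.95, leaning outwards. Plate 160 mm from hinge to free edge, 190 mm wide, 7 mm thick, about 0.2 kg, a small black tongue at the middle of its free edge. It swings towards case -y and down. Hinge friction 0.28 N m holds it at any angle; 1 to 4 N at the free edge moves it
- flap_hinge (a point): middle of the flap's hinge line, which runs along the case's y at case x = -85 mm, 45 mm above the bench; axes as the case. The flap's top face when flat lies 5 mm above this line: 50 mm above the bench, 10 mm below the case rim
- flap_edge (a point): middle of the flap's free edge, on the face that is on top when the flap lies flat (and faces the robot when the flap stands up)
- cover_hinge (a point): middle of the cover's hinge line, which runs along the case's x at case y = +80 mm, 60.5 mm above the bench; axes as the case. The cover's top face when shut lies 7 mm above this line, 67.5 mm above the bench
- cover_edge (a point): middle of the cover's free edge, on its outer face (on top when shut, facing case +y when the cover stands up)
- board_a: first green circuit board, 50 x 34 x 12 mm, lying loose on the case floor where the flap comes down over it (it fits well under the flap); origin centre of its underside
- board_b: second green circuit board, 50 x 34 x 12 mm, lying loose on the case floor where the flap comes down over it; origin centre of its underside
- sensor_in: aluminium block sensor, 26 x 60 x 22 mm, lying loose in the narrow uncovered compartment at the case's far (+x) end, well below the rim; origin centre of its underside
- sensor: round steel sensor barrel with orange top, diameter 24 mm, 60 mm tall, standing loose on the bench just beyond the case's -y wall (its axis 60 to 85 mm from that wall); bystander; origin centre of its underside
- screwdriver: red-handled screwdriver lying loose on the bench beyond the case's +x wall; bystander
- spool: steel solder spool, diameter 60 mm, 47 mm tall, standing loose on the bench away from the case; bystander; origin centre of its underside
- flask: white bottle with red cap, diameter 44 mm, 110 mm tall, standing loose on the bench away from the case; bystander; origin centre of its underside
- bin: small open black bin, 110 x 80 x 50 mm, loose on the bench away from the case; bystander; origin centre of its underside

How it is judged:
By the outcome, as a careful person would: the job done as asked, in the order asked, and still so for the second after the job is handed in, with the robot touching nothing.
It also fails if it takes over 58 s, if anything falls off the work surface, if the arm or the gripper's body presses on something with over 40 N, if the wrist force passes 120 N, or if a joint passes its speed limit or range.

## Robot

A 6-joint arm with a two-finger parallel gripper is mounted at the origin on the work surface. World frame = base frame: x ahead of the robot, y to its left, z up, the work surface at z = 0. Lengths are in m, angles in rad, forces in N, time in s.
With the tool pointing down it reaches from about 0.35 to 0.975 m from the base axis. Payload 17.4 kg.
Tool frame: the origin (TCP) lies midway between the tips of the shut fingers; the grasp point (between the pads) lies 19 mm behind it (env.grip_depth is the distance from the TCP to the grasp point, in m); z points along the fingers, y is the line along which they close (so a half turn about z gives the same grasp; the last joint's range is limited). The gripper opens to 85 mm and grips with 20 to 120 N. Pads are 22 mm wide; open, the fingers measure 114 mm over their backs; the gripper's body (76 mm by 85 mm) begins 54 mm behind the grasp point. The pads swing forward as they close: fully open they stand 13 mm farther back than shut.
Start: joints at [1.196, 0.116, 1.442, -0, 1.584, -0.038], TCP at [0.223, 0.637, 0.231] pointing down, gripper open.
Joint ranges: [-2.83, 2.83], [-0.83, 2.19], [0.07, 2.5], [-1.14, 4.28], [0.01, 3], [-2.97, 2.97]. Speed limits (rad/s): [1.89, 1.89, 2.22, 3.14, 3.14, 3.14].

## Interface

Orientations are given as [roll, pitch, yaw] about the fixed x, y, z axes, in that order (R = Rz(yaw) Ry(pitch) Rx(roll)).
In Python, from rig import env, read_camera gives the robot as it stands.
- The arm moves only by the tool carry_out, never from a script. Its argument "rows" is a list of rows, each an object with "xyz": the shift along the tool's x, y, z in units of 0.2 m (1.0 is 0.2 m), a list of three; "roll": the turn about the tool's z in units of 90 degrees (1.0 is 90 degrees). In form: [{"xyz": [x, y, z], "roll": roll}, ...]. A call has 1 to 12 rows; each row is the pose to reach, as a shift and turn from the pose commanded when the call began, along the tool's axes at that moment; what a row does not reach only later rows make up. A row lasts 1/8 s, in which the tool goes at most 62.5 mm and 10.7 degrees, less where a joint would pass 70% of its speed; a pose out of reach is approached as far as the arm can. A call with a number of a shift or a turn outside -1 to 1 is refused whole. A call with a gripper value outside its range is refused whole. "gripper" is the closure, from 0 (fully open) to 1 (shut), set as the call begins (left out, the last holds). The fingers move at their own pace and stop on an object; the grip force is fixed at half the most. Time passes only in rows, so rows that repeat a pose let the fingers close. It gives the time, the measured TCP pose, the force, the opening and the grip force at its end, in the units of the state.
- env.state(): the state, without advancing time (a new reading comes with each control period).
- read_camera(name): name is "side" or "top"; returns a dict with "img" (480x640x3 uint8, red, green, blue), "camera_matrix" (3x3 intrinsics, pixels), "eye" and "rotation" of the camera in the world. Camera axes: x right, y down, z forward; pixel columns grow to the right and rows downward; lengths in m; the calibration is good to about 2 mm. A picture is of the moment at which its call begins. There is no depth.
- env.job_done(): hands the job in; it is judged then, once.
The state is a dict: "clock": time; "qpos": joint angles; "joint_vel": joint speeds; "effort": joint torques, N m; "ee_pos": TCP position; "tool_rot": TCP orientation; "ft_force": force on the tool from outside, world axes, zero at the start; "wrist_torque": the same for the moment, N m; "grip_width": finger opening in m; "finger_force": force on a finger pad.
Only numpy, scipy, OpenCV 4.12 (cv2) and the standard library are available. Lean on these libraries where they do the work, as an engineer would, in place of code of your own. Each camera call takes 0.05 s, during which the arm holds its last target. There are 200 camera calls.

## Working session

There is one attempt and no reset: what is moved stays moved. The work goes in short steps, Python scripts to look and compute and a tool call to move; the robot and the scene stay as the last step left them, time stands still between calls to the robot, and variables do not carry over. Pictures are saved under pics/ and viewed, at most 10 in all, crops included, and the job is handed in when it is done.

Besides the shell and the picture viewer there is one more tool, called after "Call:" by a JSON object that holds its "fn" and its "kwargs". carry_out: Moves the arm, as the interface text tells. Its arguments: {"type":"object","properties":{"rows":{"type":"array"},"gripper":{"type":"number"}},"required":["rows"]}

```bash
mkdir -p pics; ls; python3 - <<'E'
from rig import env, read_camera
import cv2
for n in("side","top"):
    c=read_camera(n); cv2.imwrite(f"pics/{n}0.png",c["img"][:,:,::-1]); print(n,c["camera_matrix"].tolist(),c["eye"],c["rotation"].tolist())
s=env.state(); print(s)
E
```

```text
pics
side [[538.7703879497495, 0.0, 310.24996739294716], [0.0, 538.7703879497495, 239.45960434611237], [0.0, 0.0, 1.0]] [-0.02007181 -0.61230541  0.84707412] [-2.313278824371668, -0.00547594823705011, -0.7820830954880289]
top [[567.2181219431048, 0.0, 314.47964426443406], [0.0, 567.2181219431048, 236.63139499041642], [0.0, 0.0, 1.0]] [ 0.47690893 -0.01169231  1.48189749] [-3.077246934560552, -0.0046350839387800935, -1.5793498270140283]
{'clock': 0.1, 'qpos': array([ 1.19619831e+00,  1.16431379e-01,  1.44218356e+00,  2.80330399e-05,
        1.58398006e+00, -3.77857334e-02]), 'joint_vel': array([-0.0008273 , -0.00099066, -0.00291941, -0.00032   , -0.00132009,
        0.00068412]), 'effort': array([ 1.20006371e-03, -7.33664203e+01, -6.33796692e+01,  6.24494760e-05,
        5.09463076e-03, -1.73953549e-05]), 'ee_pos': array([0.22300722, 0.63692769, 0.23064973]), 'tool_rot': array([-3.14059208e+00, -6.58763125e-05,  2.80478069e+00]), 'ft_force': array([0.21493178, 0.57864834, 1.03193929]), 'wrist_torque': array([-0.0006488 , -0.0319013 , -0.00044279]), 'finger_force': 0.0, 'grip_width': 0.08532630060814635}
```

View pics/side0.png

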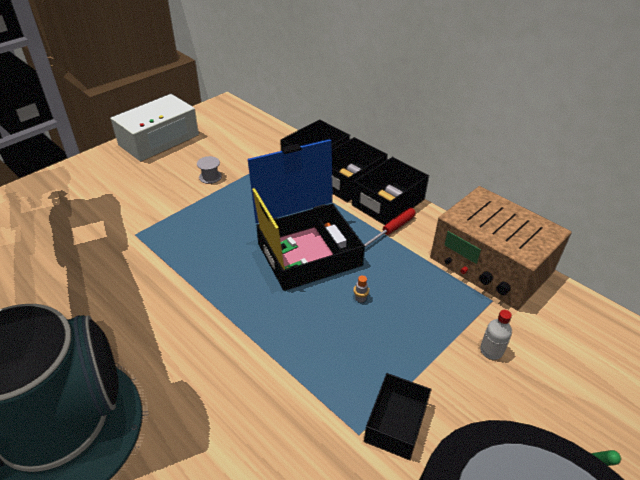

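View pics/top0.png

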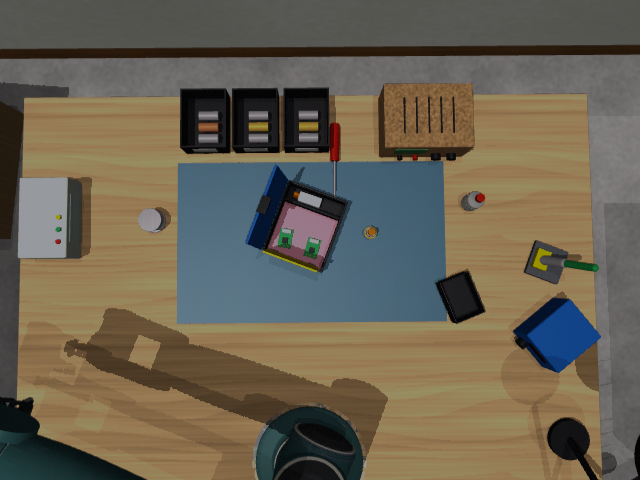

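The side view shows the case at about (310,240), with the yellow flap upright at (268,225) and the blue cover open at (290,180). The top view shows the case at about (305,225) and the barrel at (371,232). Next I'll zoom in to get the corners.

```bash
python3 - <<'E'
import cv2
a=cv2.imread("pics/top0.png")[155:285,235:395]; cv2.imwrite("pics/topc.png",cv2.resize(a,None,fx=4.5,fy=4.5,interpolation=cv2.INTER_CUBIC))
a=cv2.imread("pics/side0.png")[135:310,235:435]; cv2.imwrite("pics/sidec.png",cv2.resize(a,None,fx=3.4,fy=3.4,interpolation=cv2.INTER_CUBIC))
E
```

```text
(no output)
```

View pics/topc.png

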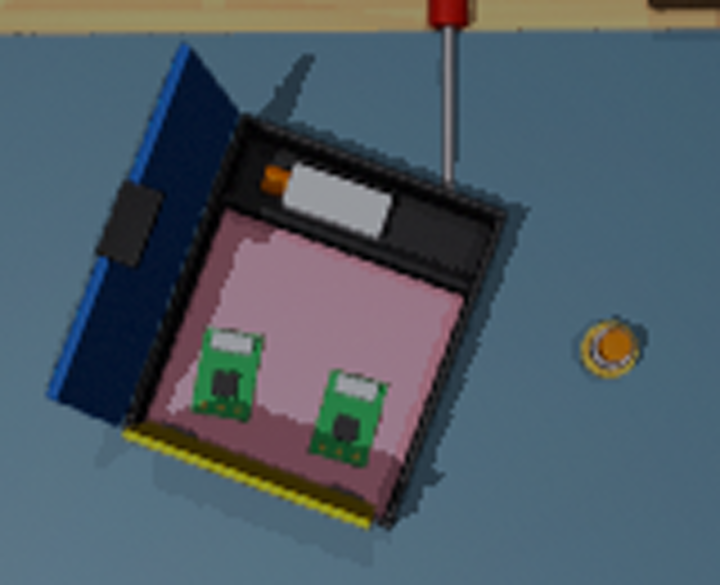

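View pics/sidec.png

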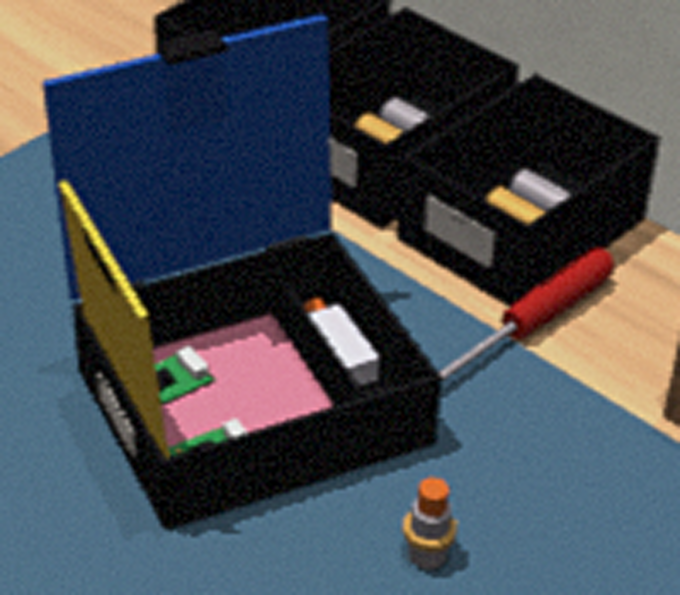

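The top crop shows the rim corners at (505,212), (390,525) and (240,115), the flap edge from (125,432) to (370,523), and the cover edge from (185,42) to (50,397). The side crop shows the flap edge from (62,185) to (147,315) and the cover edge from (47,83) to (325,18).

```bash
cat > h.py <<'E'
import numpy as np
from scipy.spatial.transform import Rotation as R
from rig import env, read_camera
def ray(c,u,v):
    d=R.from_euler('xyz',c["rotation"]).as_matrix()@np.linalg.inv(c["camera_matrix"])@[u,v,1]
    return np.array(c["eye"]),d/np.linalg.norm(d)
def plane(c,p,z):
    e,d=ray(c,*p); return e+d*(z-e[2])/d[2]
def tri(a,pa,b,pb):
    e,d=ray(a,*pa);f,g=ray(b,*pb)
    t=np.linalg.lstsq(np.c_[d,-g],f-e,rcond=None)[0]
    x,y=e+d*t[0],f+g*t[1]; return (x+y)/2,np.linalg.norm(x-y)
E
python3 - <<'E'
from h import *
np.set_printoptions(precision=4,suppress=True)
s,t=read_camera("side"),read_camera("top")
T=lambda u,v:(235+u/4.5-.4,155+v/4.5-.4); S=lambda u,v:(235+u/3.4-.35,135+v/3.4-.35)
FR=plane(t,T(505,212),.06);NR=plane(t,T(390,525),.06);FL=plane(t,T(240,115),.06)
NL=plane(t,T(128,425),.06);print("FR NR FL NL",FR,NR,FL,NL)
print("side FR",plane(s,S(438,378),.06),"NR base",plane(s,S(165,525),0))
yaw=np.arctan2(*(FR-NR)[[1,0]]);yw2=np.arctan2(*(FL-NL)[[1,0]]);print("yaw",yaw,yw2,np.linalg.norm(FR-NR),np.linalg.norm(FR-FL))
for n,a,b in(("flapL",(125,432),(62,185)),("flapR",(370,523),(147,315)),("covF",(185,42),(325,18)),("covN",(50,397),(47,83))):
    print(n,*tri(t,T(*a),s,S(*b)))
print("barrel top",plane(t,T(617,343),.06))
E
```

```text
FR NR FL NL [ 0.6561 -0.1014  0.06  ] [ 0.4815 -0.0353  0.06  ] [0.7121 0.0468 0.06  ] [0.5383 0.1102 0.06  ]
side FR [ 0.6544 -0.1007  0.06  ] NR base [ 0.4837 -0.0306  0.    ]
yaw -0.36195323952064984 -0.3497199778299378 0.18667955409399248 0.15844479469554523
flapL [0.5294 0.1031 0.1674] 0.001906226185442269
flapR [ 0.4826 -0.0235  0.1698] 0.000836758102510508
covF [0.7227 0.0681 0.2168] 0.0013181117119590254
covN [0.5464 0.1347 0.2184] 0.0016679798217775418
barrel top [ 0.5819 -0.1631  0.06  ]
```

Call:
{"fn": "carry_out", "kwargs": {"gripper": 1, "rows": [{"xyz":[-0.1,-0.12,0],"roll":0.013},{"xyz":[-0.3,-0.34,0],"roll":0.013},{"xyz":[-0.5,-0.57,0],"roll":0.013},{"xyz":[-0.7,-0.8,0],"roll":0.013},{"xyz":[-0.85,-0.97,0],"roll":0.013},{"xyz":[-0.85,-0.97,0],"roll":0.013}]}}

```text
clock: 0.95
ee_pos: [0.3203, 0.3958, 0.2318]
tool_rot: [3.141, 0.001, 2.781]
ft_force: [-0.1, -0.1, 0.0]
grip_width: -0.0001
finger_force: 0.0
```

Call:
{"fn": "carry_out", "kwargs": {"rows": [{"xyz":[-0.1,-0.12,0],"roll":0},{"xyz":[-0.3,-0.34,0],"roll":0},{"xyz":[-0.5,-0.57,0],"roll":0},{"xyz":[-0.7,-0.8,0],"roll":0},{"xyz":[-0.85,-0.97,0],"roll":0},{"xyz":[-0.85,-0.97,0],"roll":0}]}}

```text
clock: 1.7
ee_pos: [0.4117, 0.155, 0.2313]
tool_rot: [-3.142, 0.0, 2.781]
ft_force: [-0.3, 0.5, 0.4]
grip_width: -0.0
finger_force: 0.0
```

```bash
cat >> h.py <<'E'
YAW=-0.356; C=np.array([.597,.005]); ex=np.array([np.cos(YAW),np.sin(YAW)]); ey=np.array([-ex[1],ex[0]])
def where():
    s=env.state(); p=s["ee_pos"]; d=p[:2]-C
    print("t %.2f case xyz"%s["clock"],np.round([d@ex,d@ey,p[2]],4),"tool yaw-case",np.round(s["tool_rot"][2]-YAW-np.pi,3),"F case",np.round([s["ft_force"][:2]@ex,s["ft_force"][:2]@ey,s["ft_force"][2]],1),"grip",np.round(s["grip_width"],3))
E
python3 -c "
from h import *; where()"
```

```text
t 1.70 case xyz [-0.226   0.076   0.2313] tool yaw-case -0.005 F case [-0.5  0.3  0.4] grip -0.0
```

Call:
{"fn": "carry_out", "kwargs": {"rows": [{"xyz":[-0.1,-0.15,0.1],"roll":0},{"xyz":[-0.22,-0.35,0.25],"roll":0},{"xyz":[-0.35,-0.43,0.4],"roll":0},{"xyz":[-0.43,-0.43,0.45],"roll":0},{"xyz":[-0.43,-0.43,0.45],"roll":0}]}}

```text
clock: 2.33
ee_pos: [0.4615, 0.0467, 0.1403]
tool_rot: [-3.141, -0.002, 2.785]
ft_force: [-0.7, 1.1, -0.3]
grip_width: -0.0001
finger_force: 0.0
```

```bash
python3 -c "
from h import *; where()
# flap tip path: r along plate, contact corner = TCP+11mm in x
for th in np.arange(1.6,-.01,-.2):
    r=.095; print(round(th,2),np.round([-.085+r*np.cos(th)-.005*np.sin(th)-.011, .045+r*np.sin(th)+.005*np.cos(th)],3))
print('cover y,z')
for th in np.arange(1.7,-.01,-.2):
    r=.125; print(round(th,2),np.round([.08-r*np.cos(th)+.007*np.sin(th)+.011, .0605+r*np.sin(th)+.007*np.cos(th)],3))
"
```

```text
t 2.33 case xyz [-0.1416 -0.0081  0.1403] tool yaw-case -0.001 F case [-1.   0.8 -0.3] grip -0.0
1.6 [-0.104  0.14 ]
1.4 [-0.085  0.139]
1.2 [-0.066  0.135]
1.0 [-0.049  0.128]
0.8 [-0.033  0.117]
0.6 [-0.02   0.103]
0.4 [-0.01   0.087]
0.2 [-0.004  0.069]
0.0 [-0.001  0.05 ]
cover y,z
1.7 [0.114 0.184]
1.5 [0.089 0.186]
1.3 [0.064 0.183]
1.1 [0.041 0.175]
0.9 [0.019 0.163]
0.7 [-0.     0.146]
0.5 [-0.015  0.127]
0.3 [-0.026  0.104]
0.1 [-0.033  0.08 ]
```

Call:
{"fn": "carry_out", "kwargs": {"rows": [{"xyz":[-0.1,0,0],"roll":0},{"xyz":[-0.19,0,0],"roll":0},{"xyz":[-0.235,0,0.002],"roll":0},{"xyz":[-0.283,0,0.005],"roll":0},{"xyz":[-0.33,0,0.014],"roll":0},{"xyz":[-0.378,0,0.027],"roll":0},{"xyz":[-0.42,0,0.043],"roll":0},{"xyz":[-0.463,0,0.062],"roll":0},{"xyz":[-0.503,0,0.088],"roll":0},{"xyz":[-0.543,0,0.117],"roll":0},{"xyz":[-0.543,0,0.117],"roll":0}]}}

```text
clock: 3.7
ee_pos: [0.5632, 0.0078, 0.1171]
tool_rot: [-3.141, -0.001, 2.784]
ft_force: [0.4, -0.1, 0.8]
grip_width: 0.0001
finger_force: 0.0
```

```bash
python3 -c "
from h import *; where()
import cv2
a=read_camera('side')['img'][135:310,235:435,::-1]; cv2.imwrite('pics/s1.png',cv2.resize(a,None,fx=3.4,fy=3.4))"
```

```text
t 3.70 case xyz [-0.0326 -0.0091  0.1171] tool yaw-case -0.001 F case [0.4 0.  0.8] grip 0.0
```

View pics/s1.png

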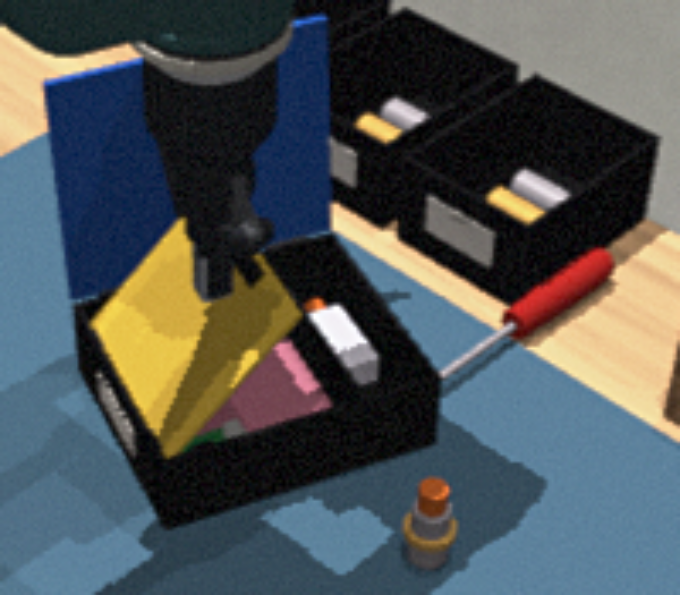

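The flap edge, now at about (245,270), is roughly 45° down, and the cover hasn't moved. I'll keep folding.

Call:
{"fn": "carry_out", "kwargs": {"rows": [{"xyz":[-0.033,0,0.033],"roll":0},{"xyz":[-0.063,0,0.07],"roll":0},{"xyz":[-0.09,0,0.108],"roll":0},{"xyz":[-0.113,0,0.15],"roll":0},{"xyz":[-0.13,0,0.195],"roll":0},{"xyz":[-0.143,0,0.24],"roll":0},{"xyz":[-0.15,0,0.275],"roll":0},{"xyz":[-0.155,0,0.305],"roll":0},{"xyz":[-0.157,0,0.325],"roll":0},{"xyz":[-0.158,0,0.335],"roll":0},{"xyz":[-0.158,0,0.34],"roll":0},{"xyz":[-0.158,0,0.34],"roll":0}]}}

```text
clock: 5.25
ee_pos: [0.5928, -0.003, 0.0501]
tool_rot: [3.141, 0.0, 2.784]
ft_force: [0.8, -0.2, -0.8]
grip_width: 0.0002
finger_force: 0.0
```

Call:
{"fn": "carry_out", "kwargs": {"rows": [{"xyz":[0,0,0.01],"roll":0},{"xyz":[0,0,0.02],"roll":0},{"xyz":[0,0,0.02],"roll":0}]}}

```text
clock: 5.62
ee_pos: [0.5931, -0.003, 0.0493]
tool_rot: [3.141, 0.001, 2.784]
ft_force: [-20.4, 1.9, 36.5]
grip_width: -0.0002
finger_force: 18.4
```

Call:
{"fn": "carry_out", "kwargs": {"rows": [{"xyz":[0,0,-0.03],"roll":0},{"xyz":[0,0,-0.1],"roll":0},{"xyz":[0,0,-0.3],"roll":0},{"xyz":[0,0,-0.55],"roll":0},{"xyz":[0,0,-0.8],"roll":0},{"xyz":[0,0,-1],"roll":0},{"xyz":[0,0,-1],"roll":0}]}}

```text
clock: 6.5
ee_pos: [0.5936, -0.0031, 0.2501]
tool_rot: [3.14, 0.005, 2.784]
ft_force: [0.3, 0.4, -0.6]
grip_width: 0.0003
finger_force: 0.0
```

Call:
{"fn": "carry_out", "kwargs": {"rows": [{"xyz":[0,0,-0.1],"roll":0},{"xyz":[0,0,-0.25],"roll":0},{"xyz":[0,0,-0.3],"roll":0},{"xyz":[0,0,-0.3],"roll":0}]}}

```text
clock: 7.0
ee_pos: [0.5928, -0.0031, 0.3059]
tool_rot: [3.142, 0.0, 2.784]
ft_force: [-0.4, 0.0, 0.7]
grip_width: -0.0005
finger_force: 0.0
```

```bash
python3 -c "
from h import *; where()
import cv2
a=read_camera('side')['img'][135:310,235:435,::-1]; cv2.imwrite('pics/s2.png',cv2.resize(a,None,fx=3.4,fy=3.4))"
```

```text
t 7.00 case xyz [-0.0012 -0.0091  0.3059] tool yaw-case -0.001 F case [-0.3 -0.1  0.7] grip -0.001
```

View pics/s2.png

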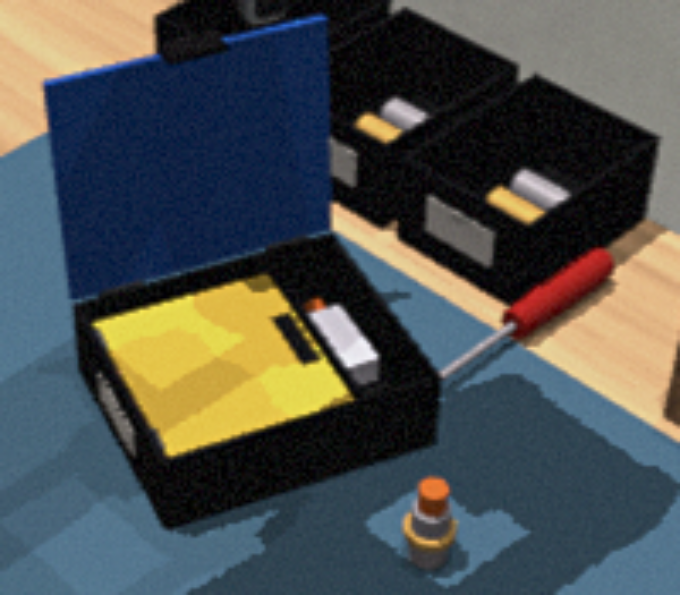

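The flap lies flat, with its corners at (95,322), (270,278), (355,400) and (165,455). The cover is still open. I'll move over to the cover's outer side.

Call:
{"fn": "carry_out", "kwargs": {"rows": [{"xyz":[0,0.12,0],"roll":0},{"xyz":[0,0.35,0],"roll":0},{"xyz":[0,0.6,0],"roll":0},{"xyz":[0,0.8,0],"roll":0},{"xyz":[0,0.9,0],"roll":0},{"xyz":[0,0.9,0.12],"roll":0},{"xyz":[0,0.9,0.35],"roll":0},{"xyz":[0,0.9,0.53],"roll":0},{"xyz":[0,0.9,0.61],"roll":0},{"xyz":[0,0.9,0.61],"roll":0}]}}

```text
clock: 8.3
ee_pos: [0.6554, 0.1652, 0.1833]
tool_rot: [-3.141, -0.001, 2.784]
ft_force: [0.4, -0.4, 1.3]
grip_width: 0.0001
finger_force: 0.0
```

```bash
python3 -c "
from h import *; where()"
```

```text
t 8.30 case xyz [-0.0011  0.1705  0.1833] tool yaw-case -0.002 F case [ 0.5 -0.2  1.3] grip 0.0
```

Call:
{"fn": "carry_out", "kwargs": {"rows": [{"xyz":[0,-0.08,0],"roll":0},{"xyz":[0,-0.15,0],"roll":0},{"xyz":[0,-0.19,0],"roll":0},{"xyz":[0,-0.23,0],"roll":0},{"xyz":[0,-0.27,0],"roll":0},{"xyz":[0,-0.31,0],"roll":0},{"xyz":[0,-0.35,0],"roll":0},{"xyz":[0,-0.39,0],"roll":0},{"xyz":[0,-0.43,0],"roll":0},{"xyz":[0,-0.47,0],"roll":0},{"xyz":[0,-0.5,0],"roll":0},{"xyz":[0,-0.53,0],"roll":0}]}}

```text
clock: 9.8
ee_pos: [0.6184, 0.066, 0.1837]
tool_rot: [3.141, -0.0, 2.784]
ft_force: [0.0, 1.8, -1.2]
grip_width: -0.0002
finger_force: 0.9
```

```bash
python3 -c "
from h import *; where()
import cv2
a=read_camera('side')['img'][115:310,235:435,::-1]; cv2.imwrite('pics/s3.png',cv2.resize(a,None,fx=3,fy=3))"
```

```text
t 9.80 case xyz [-0.0012  0.0647  0.1837] tool yaw-case -0.001 F case [-0.6  1.7 -1.2] grip -0.0
```

View pics/s3.png

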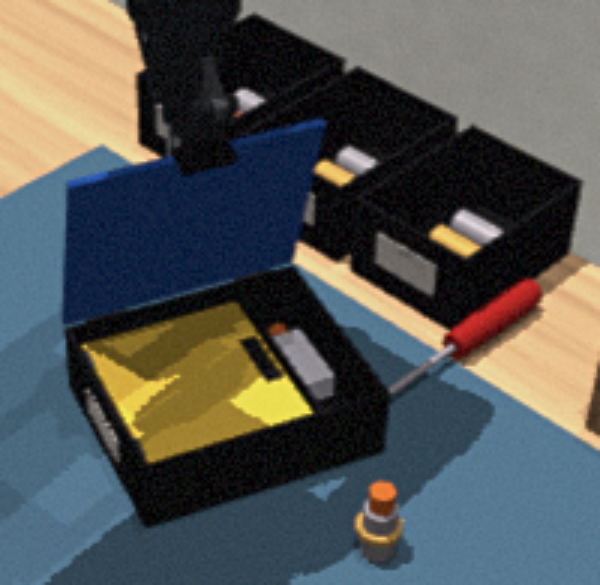

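The cover, with its free edge from (70,185) to (325,122), is swinging inward to about 1.3 rad with light contact. I'll follow the arc.

Call:
{"fn": "carry_out", "kwargs": {"rows": [{"xyz":[0,-0.03,0.008],"roll":0},{"xyz":[0,-0.06,0.018],"roll":0},{"xyz":[0,-0.09,0.028],"roll":0},{"xyz":[0,-0.12,0.04],"roll":0},{"xyz":[0,-0.148,0.054],"roll":0},{"xyz":[0,-0.176,0.069],"roll":0},{"xyz":[0,-0.204,0.084],"roll":0},{"xyz":[0,-0.23,0.1],"roll":0},{"xyz":[0,-0.254,0.12],"roll":0},{"xyz":[0,-0.277,0.141],"roll":0},{"xyz":[0,-0.299,0.163],"roll":0},{"xyz":[0,-0.32,0.185],"roll":0}]}}

```text
clock: 11.35
ee_pos: [0.5961, 0.006, 0.1466]
tool_rot: [-3.142, 0.0, 2.784]
ft_force: [-0.6, 0.2, 1.2]
grip_width: -0.0002
finger_force: 0.7
```

Call:
{"fn": "carry_out", "kwargs": {"rows": [{"xyz":[0,-0.02,0.022],"roll":0},{"xyz":[0,-0.04,0.045],"roll":0},{"xyz":[0,-0.06,0.07],"roll":0},{"xyz":[0,-0.08,0.095],"roll":0},{"xyz":[0,-0.095,0.123],"roll":0},{"xyz":[0,-0.109,0.152],"roll":0},{"xyz":[0,-0.123,0.18],"roll":0},{"xyz":[0,-0.135,0.21],"roll":0},{"xyz":[0,-0.144,0.235],"roll":0},{"xyz":[0,-0.152,0.258],"roll":0},{"xyz":[0,-0.158,0.28],"roll":0},{"xyz":[0,-0.163,0.3],"roll":0}]}}

```text
clock: 12.85
ee_pos: [0.5848, -0.0243, 0.0866]
tool_rot: [3.142, -0.0, 2.784]
ft_force: [-0.1, -0.7, 0.6]
grip_width: 0.0001
finger_force: 0.4
```

```bash
python3 -c "
from h import *; where()
import cv2
a=read_camera('side')['img'][115:310,235:435,::-1]; cv2.imwrite('pics/s4.png',cv2.resize(a,None,fx=3,fy=3))"
```

```text
t 12.85 case xyz [-0.0013 -0.0317  0.0866] tool yaw-case -0.001 F case [ 0.1 -0.7  0.6] grip 0.0
```

View pics/s4.png

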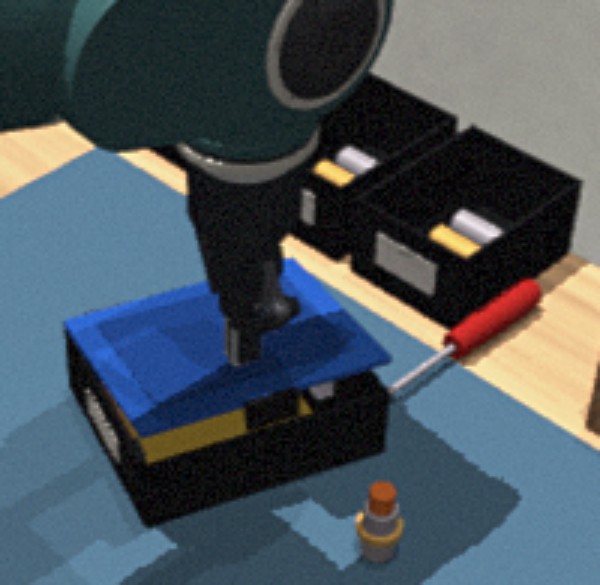

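The cover is nearly shut, with its free edge from (135,430) to (390,360) and a small gap left. I'll finish slowly.

Call:
{"fn": "carry_out", "kwargs": {"rows": [{"xyz":[0,-0.003,0.01],"roll":0},{"xyz":[0,-0.006,0.02],"roll":0},{"xyz":[0,-0.008,0.03],"roll":0},{"xyz":[0,-0.01,0.04],"roll":0},{"xyz":[0,-0.011,0.05],"roll":0},{"xyz":[0,-0.012,0.06],"roll":0},{"xyz":[0,-0.012,0.068],"roll":0},{"xyz":[0,-0.012,0.076],"roll":0},{"xyz":[0,-0.012,0.083],"roll":0},{"xyz":[0,-0.012,0.09],"roll":0},{"xyz":[0,-0.012,0.095],"roll":0},{"xyz":[0,-0.012,0.095],"roll":0}]}}

```text
clock: 14.4
ee_pos: [0.5839, -0.0264, 0.0678]
tool_rot: [3.142, -0.0, 2.784]
ft_force: [0.2, 0.2, -0.5]
grip_width: -0.0
finger_force: 0.0
```

Call:
{"fn": "carry_out", "kwargs": {"rows": [{"xyz":[0,0,0.006],"roll":0},{"xyz":[0,0,0.012],"roll":0},{"xyz":[0,0,0.012],"roll":0}]}}

```text
clock: 14.78
ee_pos: [0.5842, -0.0265, 0.0673]
tool_rot: [3.141, 0.001, 2.784]
ft_force: [-9.5, 1.2, 20.0]
grip_width: 0.0001
finger_force: 9.7
```

The tip met a firm stop at z = 67.3 mm with 20 N, so the cover is shut. I'll lift off and check.

Call:
{"fn": "carry_out", "kwargs": {"rows": [{"xyz":[0,0,-0.02],"roll":0},{"xyz":[0,0,-0.08],"roll":0},{"xyz":[0,0,-0.25],"roll":0},{"xyz":[0,0,-0.5],"roll":0},{"xyz":[0,0,-0.75],"roll":0},{"xyz":[0,0,-0.9],"roll":0},{"xyz":[0,0,-0.9],"roll":0}]}}

```text
clock: 15.65
ee_pos: [0.5846, -0.0265, 0.2488]
tool_rot: [3.14, 0.004, 2.784]
ft_force: [0.2, -0.3, 0.0]
grip_width: -0.0001
finger_force: 0.0
```

```bash
python3 -c "
from h import *; where()
import cv2
a=read_camera('side')['img'][115:310,235:435,::-1]; cv2.imwrite('pics/s5.png',cv2.resize(a,None,fx=3,fy=3))"
```

```text
t 15.65 case xyz [-0.0006 -0.0339  0.2488] tool yaw-case -0.001 F case [ 0.3 -0.2  0. ] grip -0.0
```

View pics/s5.png

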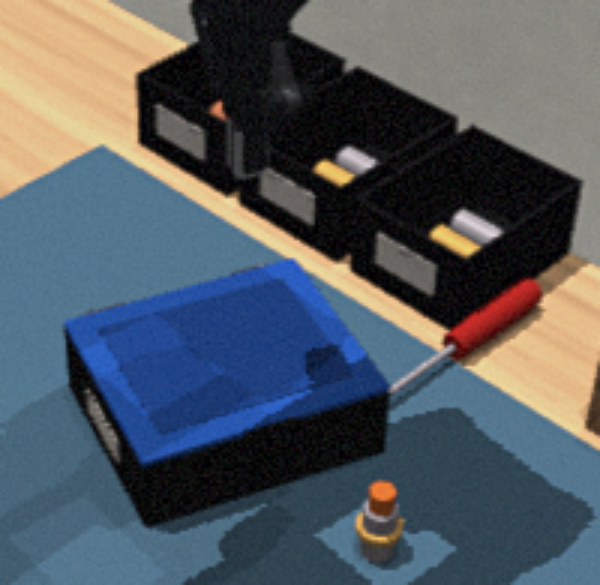

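The cover lies flush on the rim, with corners at (68,325), (290,262), (388,388) and (145,465). The barrel and screwdriver are where they were, and the arm is clear.

```bash
python3 -c "
from rig import env; print(env.job_done())"
```

```text
the job is handed in; nothing more can be done
None
```

The case is shut: I folded the yellow flap flat first, then swung the blue cover slowly closed onto the rim. The barrel and screwdriver look undisturbed in the last picture, and I handed the job in at about 16 s; no verdict came back.

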